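# Hold the food processor on burst

## Robot

A 6-joint arm with a two-finger parallel gripper is mounted at the origin on the work surface. World frame = base frame: x ahead of the robot, y to its left, z up, the work surface at z = 0. Lengths are in m, angles in rad, forces in N, time in s.
With the tool pointing down it reaches from about 0.3 to 0.75 m from the base axis. Payload 8.5 kg.
Tool frame: the origin (TCP) lies midway between the tips of the shut fingers; the grasp point (between the pads) lies 19 mm behind it; z points along the fingers, y is the line along which they close (so a half turn about z gives the same grasp; the last joint's range is limited). The gripper opens to 88 mm and grips with 3 to 60 N. Pads are 18 mm wide; open, the fingers measure 123 mm over their backs; the gripper's body (75 mm by 187 mm) begins 45 mm behind the grasp point.
Start: joints at [-0.215, 0.381, 1.297, -0, 1.464, -0.215], TCP at [0.55, 0, 0.239] pointing down, gripper open.
Joint ranges: [-3.11, 3.11], [-0.89, 2.33], [0.22, 2.48], [-1.42, 4.56], [0.17, 2.85], [-2.88, 2.88]. Speed limits (rad/s): [2.39, 2.39, 3.14, 3.14, 3.14, 3.14].

## Interface

Orientations are given as a unit quaternion [x, y, z, w].
In Python, from rig import ctrl gives the robot as it stands.
- The arm moves only by the tool step_hand, called in YAML: its name, and indented under it one key for each argument. Schema: {"type":"object","properties":{"segments":{"type":"array","items":{"type":"array","prefixItems":[{"type":"array","items":{"type":"number"},"minItems":3,"maxItems":3},{"type":"array","items":{"type":"number"},"minItems":3,"maxItems":3},{"type":"number"}],"minItems":3,"maxItems":3},"minItems":1,"maxItems":5},"grip_n":{"type":"number"},"only":{"type":"string"},"quiet":{"type":"boolean"},"lines":{"type":"string"}},"required":["segments"],"additionalProperties":false}. segments is a list of rows, 1 to 5 of them, each written [[dx, dy, dz], [rx, ry, rz], opening]: dx, dy, dz in a scale on which 1.0 is 1000 mm, then a rotation vector rx, ry, rz in shares of 360 degrees (1.0 is 360 degrees), then the finger opening in m; each row is the pose to reach, as a shift and turn from the pose commanded when the call began, along the tool's axes at that moment; what a row does not reach only later rows make up. A row lasts 1/10 s, in which the tool goes at most 0.05 m and 0.15 rad, less where a joint would pass 70% of its speed; a pose out of reach is approached as far as the arm can. The fingers move at their own pace and stop on an object; grip_n is the grip in N (left out, the last holds). Time passes only in rows, so rows that do not move let the fingers close. The tool returns the time, the measured TCP pose, the force, the opening and the grip force at its end. only (a regular expression) keeps the lines of the reply that match it, lines (a string "A,B") keeps lines A to B, and quiet returns only ok. Shift and turn numbers lie between -1 and 1, and a call with a number outside is refused. Input that does not fit is refused with a message, and nothing moves.
- ctrl.observe(): the state, without advancing time (a new reading comes with each control period).
- ctrl.read_camera(name): name is "scene" or "side" or "wrist"; returns (picture, depth): 420x560x3 uint8, red, green, blue; 420x560 float32, m along the optical axis (not along the pixel's ray), 0 where there is no reading.
- ctrl.camera_params(name): a dict with "fx", "fy", "cx", "cy" (pixels), "D" ([k1, k2, p1, p2, k3] as OpenCV has them; the pictures are not rectified), "pose" (4x4, takes a point from camera to world coordinates); the wrist camera has in their place "tool_from_camera" (4x4, takes a point from camera to tool coordinates, whose origin is the TCP and whose axes are the flange's). Camera axes: x right, y up, looking along -z (the intrinsics and any distortion apply to the point x, -y, -z); pixel columns grow to the right and rows downward; lengths in m; the calibration is good to about 2 mm. A picture is of the moment at which its call begins: read the wrist's pose just before it. camera_params takes no time and is no camera call.
- ctrl.sign_off(): hands the job in; it is judged then, once.
Trained networks look in the newest picture that a camera, given by its name, has taken for a name from the list of things; names that differ only in an ending like _2 or _b are one class to them, and where a whole thing is asked for, a point or a joint stands for the part that bears it (a point fixed in the world has none). Each returns a list of dicts, best first, with "conf" (0 to 1); they miss things now and then, are a little off and sometimes report something else, mostly with a low value. They report only what shows in the picture. A call takes as long as a camera call.
- ctrl.look_for(camera, query): "location" ([row, column] in pixels, amid what is visible of it).
- ctrl.trace(camera, query): "pixels" (420x560 bool, what is visible of it) and "location" ([row, column] in pixels, amid what is visible of it).
The state is a dict: "time_s": time; "joint_positions": joint angles; "joint_velocities": joint speeds; "tau": joint torques, N m; "position": TCP position; "tcp_rot": TCP orientation; "contact_force": force on the tool from outside, world axes, zero at the start; "wrist_torque": the same for the moment, N m; "grip_width": finger opening in m; "grasp_force": force on a finger pad.
Only numpy, scipy, OpenCV 4.12 (cv2) and the standard library are available. Lean on these libraries where they do the work, as an engineer would, in place of code of your own. Each camera call takes 0.05 s, during which the arm holds its last target. There are 200 camera calls.

## Task

Two identical food processors stand side by side, both switched off; one has its lid on over a batch of bread cubes, the other is open with a scraper standing in it. On the processor with the lid on, turn the dial clockwise past the clicks for speeds 1 and 2 to the third position, the sprung burst setting (red mark), and keep it there: it springs back if let go, so finish while still holding the dial on burst. Leave the open processor switched off and do not disturb the things lying about.

Things in the scene. Friction and masses are not known exactly. Their poses are not given: they have to be found in the camera images.
- machine_left: Food processor on the robot's left (+y), fixed, white: motor block 150 (x) x 200 (y) x 180 mm high with the dial in the middle of its flat top, and beyond it (+x) a low bowl seat. Origin: on the bench under the dial's axis; x points from the dial to the bowl, z up. Turned at most 0.25 rad from the world's x.
- machine_right: The same machine on the robot's right (-y).
- dial_left (a joint): Left dial, vertical axis, rad, grows clockwise from above. 0 = off (pointer 0.6 left of the machine's x axis), 0.40 = speed 1, 0.80 = speed 2, 1.20 = burst (pointer 0.6 right of it), stop at 1.30. Leaving off or 1 takes 0.1 N m, leaving 2 takes 0.19; let go there, it stays. Past 2 it springs back to 2 (rests near 0.77): 0.08 N m at 1.1, 0.25 at 1.2, 0.4 at the stop. Burst: above 1.08.
- dial_right (a joint): Dial of the right machine, the same.
- dial_left_grip (a point): Point on the axis of the left dial, 32 mm above the motor block's top (212 mm above the bench), in the black wing to grip: 56 mm long, 14 mm wide, 30 mm high (192 to 222 mm above the bench), on a round skirt of 60 mm diameter, 10 mm high. Turns with the dial; its x axis runs along the wing to the pointer end (white line), z up.
- dial_right_grip (a point): The same point of the right dial.
- bowl_lidded: Clear bowl (170 mm diameter, 125 mm high) with its green lid on, full of bread cubes, locked on one of the two machines, 168 mm beyond its dial's axis. Origin: centre of its underside, 48 mm above the bench. Lid top 187 mm, feed chimney with white pusher 220 mm above the bench; the chimney and the black handle (out to 124 mm from the bowl's axis) lie on the side away from the dial.
- bowl_open: The same clear bowl without a lid, locked on the other machine, empty but for a red-handled scraper that stands in it and leans away from the dial; its handle ends about 275 mm above the bench. Origin: centre of its underside.
- blue_bowl: Blue bowl, 110 mm across, 55 mm high, loose on the bench. Origin: centre of its underside. To be left alone.
- steel_pan: Open steel pan 176 x 108 x 65 mm, loose on the bench. Origin: centre of its underside. To be left alone.
- orange_half: Half an orange, 76 mm across, 34 mm high, cut face up, loose on the bench. Origin: centre of its underside. To be left alone.

How it is judged:
At the end, for the whole second after the job is handed in: The dial of the machine that carries the lidded bowl is held by the fingers above 1.08 rad (burst) through the last second, the fingers touching it with more than 1 N; the other machine's dial is at off (below 0.2 rad) (((horizontal distance between bowl_lidded and dial_left_grip below 0.19 m and value of joint dial_left above 1.08 rad and value of joint dial_right below 0.2 rad and contact force between the fingers and dial_left above 1 N) or (horizontal distance between bowl_lidded and dial_right_grip below 0.19 m and value of joint dial_right above 1.08 rad and value of joint dial_left below 0.2 rad and contact force between the fingers and dial_right above 1 N))); the arm keeps its last pose, push and grip.
It fails at once if the open processor is switched on (its dial turned past 0.2 rad) ((horizontal distance between bowl_open and dial_left_grip below 0.19 m and value of joint dial_left above 0.2 rad) or (horizontal distance between bowl_open and dial_right_grip below 0.19 m and value of joint dial_right above 0.2 rad)).
It fails at once if a loose thing on the bench is pushed more than 25 mm (distance of any of blue_bowl, steel_pan, orange_half from where it was at the start of the episode above 0.025 m).
It also fails if it takes over 32 s, if anything falls off the work surface, if the arm or the gripper's body presses on something with over 40 N, if the wrist force passes 120 N, or if a joint passes its speed limit or range.

## Working session

There is one attempt and no reset: what is moved stays moved. The work goes in short steps, Python scripts to look and compute and a tool call to move; the robot and the scene stay as the last step left them, time stands still between calls to the robot, and variables do not carry over. Pictures are saved under pics/ and viewed, at most 10 in all, crops included, and the job is handed in when it is done.

```bash
mkdir -p pics; cat > h.py <<'E'
import numpy as np, cv2
from rig import ctrl
from scipy.spatial.transform import Rotation as R
def world(cam,px,depth,st=None):
    """px Nx2 (row,col) -> world points"""
    p=ctrl.camera_params(cam); px=np.asarray(px,int).reshape(-1,2)
    K=np.array([[p['fx'],0,p['cx']],[0,p['fy'],p['cy']],[0,0,1]])
    n=cv2.undistortPoints(px[:,::-1].astype(float).reshape(-1,1,2),K,np.array(p['D'],float)).reshape(-1,2)
    d=depth[px[:,0],px[:,1]]; ok=d>0; n=n[ok]; d=d[ok]
    c=np.c_[n[:,0]*d,-n[:,1]*d,-d,np.ones(len(d))]
    if cam=='wrist':
        T=np.eye(4);T[:3,:3]=R.from_quat(st['tcp_rot']).as_matrix();T[:3,3]=st['position'];T=T@np.array(p['tool_from_camera'])
    else: T=np.array(p['pose'])
    return (c@T.T)[:,:3]
E
python3 - <<'E'
from h import *
st=ctrl.observe(); print(st['time_s'],st['position'],st['tcp_rot'],st['grip_width'])
for c in ['scene','side','wrist']:
    im,d=ctrl.read_camera(c); cv2.imwrite(f'pics/{c}0.png',im[:,:,::-1])
    for q in ['bowl_lidded','bowl_open','dial_left_grip','dial_right_grip','dial_left','machine_left']:
        for r in ctrl.trace(c,q)[:2]:
            w=world(c,np.argwhere(r['pixels']),d,st)
            print(c,q,round(r['conf'],2),np.round(r['location']),len(w),np.round(np.median(w,0),3) if len(w) else '', np.round(np.percentile(w[:,2],[2,98]),3) if len(w) else '')
E
```

```text
0.0 [5.49720398e-01 5.63601505e-05 2.38140292e-01] [ 7.07113496e-01  7.07099693e-01 -3.88074460e-04 -6.13979167e-04] 0.0881996613119461
scene bowl_lidded 0.42 [259. 285.] 249 [0.482 0.206 0.194] [0.177 0.225]
scene bowl_open 0.74 [169. 237.] 1039 [ 0.711 -0.209  0.121] [0.045 0.208]
scene dial_left_grip 0.75 [257. 286.] 234 [0.481 0.208 0.195] [0.182 0.225]
scene dial_left_grip 0.33 [271. 280.] 3185 [0.495 0.244 0.176] [0.03  0.215]
scene dial_left 0.6 [258. 287.] 234 [0.48  0.207 0.195] [0.181 0.225]
scene machine_left 0.66 [273. 280.] 3265 [0.494 0.243 0.176] [0.024 0.214]
side bowl_lidded 0.78 [226. 207.] 3082 [0.642 0.189 0.183] [0.105 0.221]
side bowl_open 0.78 [123. 278.] 1104 [ 0.732 -0.219  0.141] [0.061 0.266]
side dial_left_grip 0.21 [155. 329.] 363 [ 0.502 -0.206  0.194] [0.179 0.226]
side dial_right_grip 0.65 [157. 332.] 319 [ 0.501 -0.204  0.196] [0.186 0.225]
side dial_left 0.64 [270. 246.] 399 [0.477 0.201 0.194] [0.181 0.226]
side machine_left 0.92 [269. 244.] 4607 [0.477 0.206 0.18 ] [0.044 0.219]
wrist bowl_lidded 0.97 [ 42. 434.] 19901 [0.636 0.124 0.179] [0.091 0.185]
wrist bowl_open 0.85 [369. 357.] 6688 [ 0.634 -0.165  0.099] [0.051 0.171]
wrist machine_left 0.67 [ 46. 203.] 27224 [0.499 0.121 0.177] [0.045 0.179]
```

View pics/side0.png

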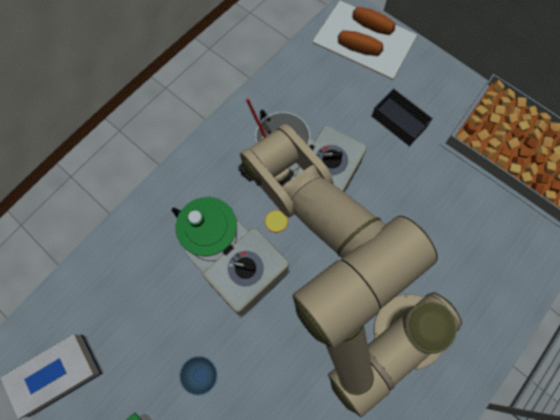

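View pics/scene0.png

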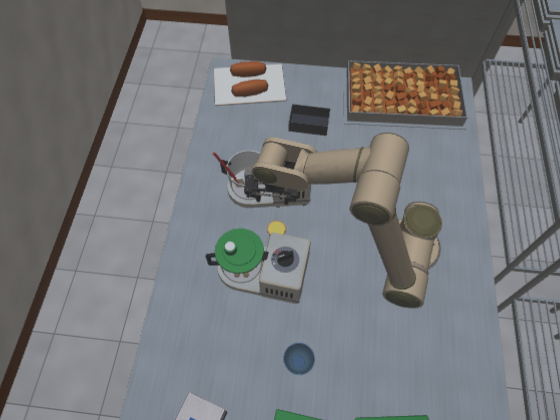

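The lidded bowl (side view 207,226) is on the left machine, with its dial at about (246,267). The open bowl with the red scraper is on the right machine. Next I'll move above the left dial, raise the arm and look with the wrist camera.

The manual's scale: turns go in shares of 360 degrees. Converting my numbers, -0.75 rad / 6.2832 = -0.1194.

step_hand:
  segments:
    - [[0,0,-0.05],[0,0,-0.0239],0.088]
    - [[0.04,-0.01,-0.07],[0,0,-0.0477],0.088]
    - [[0.085,-0.03,-0.08],[0,0,-0.0716],0.088]
    - [[0.13,-0.045,-0.08],[0,0,-0.0955],0.088]
    - [[0.175,-0.06,-0.08],[0,0,-0.1194],0.088]

```text
time_s: 1.55
position: [0.4891, 0.1765, 0.3193]
tcp_rot: [0.396, 0.918, 0.0, 0.0]
contact_force: [0.5, 0.2, 0.3]
grip_width: 0.0878
grasp_force: 0.0
```

step_hand:
  segments:
    - [[0,0,0],[0,0,-0.0239],0.088]
    - [[0,0,0],[0,0,-0.0477],0.088]
    - [[0,0,0],[0,0,-0.0716],0.088]
    - [[0,0,0],[0,0,-0.0955],0.088]
    - [[0,0,0],[0,0,-0.1194],0.088]

```text
time_s: 2.05
position: [0.4899, 0.1751, 0.3188]
tcp_rot: [0.032, 0.999, -0.0, -0.0]
contact_force: [-0.4, -0.4, 1.1]
grip_width: 0.0876
grasp_force: 0.0
```

```bash
python3 - <<'E'
from h import *
st=ctrl.observe(); print(st['time_s'],st['position'],R.from_quat(st['tcp_rot']).as_matrix().round(3).tolist(),st['joint_positions'])
c='wrist'; im,d=ctrl.read_camera(c); cv2.imwrite('pics/w1.png',im[:,:,::-1])
for q in ['dial_left','machine_left','bowl_lidded']:
  for r in ctrl.trace(c,q)[:2]:
    w=world(c,np.argwhere(r['pixels']),d,st)
    print(q,r['conf'],np.round(r['location']),len(w),np.round(np.median(w,0),3),np.round(np.percentile(w,[2,98],axis=0),3).tolist())
E
```

```text
2.05 [0.48992936 0.17506276 0.31875609] [[-0.998, 0.064, -0.0], [0.064, 0.998, -0.0], [0.0, -0.0, -1.0]] [ 1.15378372e-01  2.81982668e-01  1.21586254e+00 -1.24415935e-05
  1.64375691e+00 -1.39093618e+00]
dial_left 0.74 [195. 311.] 3301 [0.479 0.198 0.191] [[0.454, 0.172, 0.189], [0.507, 0.224, 0.222]]
machine_left 0.84 [178. 308.] 30692 [0.47  0.196 0.179] [[0.406, 0.104, 0.168], [0.556, 0.29, 0.22]]
bowl_lidded 0.96 [312. 299.] 12030 [0.612 0.181 0.18 ] [[0.566, 0.109, 0.128], [0.719, 0.256, 0.219]]
bowl_lidded 0.72 [284.  63.] 2474 [ 0.605 -0.133  0.091] [[0.588, -0.168, 0.05], [0.666, -0.104, 0.137]]
```

View pics/w1.png

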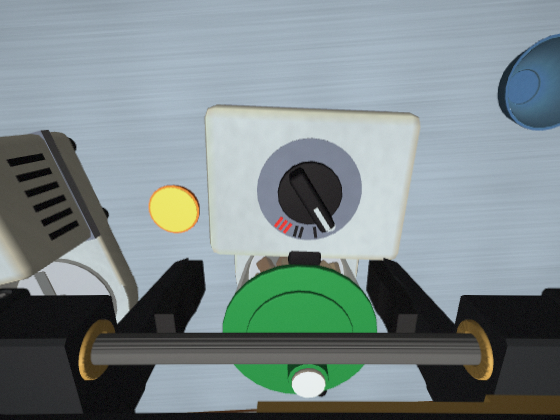

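The wrist view shows the dial at about (col 311, row 195). Its black wing runs from (297,172) to the white pointer end at (327,228), and the red marks are at (282,224). Next I'll fit the wing and the skirt.

```bash
python3 - <<'E'
from h import *
c='wrist'; st=ctrl.observe(); im,d=ctrl.read_camera(c)
px=np.argwhere(np.ones((420,560),bool)); px=px[d[px[:,0],px[:,1]]>0]; w=world(c,px,d,st)
near=np.hypot(w[:,0]-.48,w[:,1]-.198)<.05
t=w[near&(w[:,2]>.215)&(w[:,2]<.23)]
rc=cv2.minAreaRect((t[:,:2]*1000).astype(np.float32)); print('wing',len(t),rc,t[:,2].mean())
u=np.linalg.svd(t[:,:2]-t[:,:2].mean(0))[2][0]; u*=np.sign(u[0]); print('yaw',np.arctan2(u[1],u[0]))
s=w[near&(w[:,2]>.186)]
print('skirt',cv2.minEnclosingCircle((s[:,:2]*1000).astype(np.float32)))
T=np.array(st['tcp_rot']); M=R.from_quat(T).as_matrix()
cen=np.array(rc[0])/1000
print('tool shift',M.T@(np.r_[cen,.196]-st['position']),'tooly yaw',np.arctan2(M[1,1],M[0,1]))
m=ctrl.trace(c,'machine_left')
if m:
  q=world(c,np.argwhere(m[0]['pixels']),d,st); q=q[(abs(q[:,2]-.18)<.004)]
  print(cv2.minAreaRect((q[:,:2]*1000).astype(np.float32)))
E
```

```text
wing 1088 ((482.4377746582031, 198.68408203125), (57.33883285522461, 14.109285354614258), 28.00478172302246) 0.22040260530910086
yaw 0.4883822482331684
skirt ((469.27362060546875, 197.42709350585938), 47.76100540161133)
tool shift [0.00928019 0.02304767 0.12275337] tooly yaw 1.495875889798505
((485.34796142578125, 197.8140411376953), (192.20086669921875, 151.29556274414062), 83.92721557617188)
```

Converted, -0.564 rad / 6.2832 = -0.0898.

step_hand:
  segments:
    - [[0.0093,0.023,0.03],[0,0,-0.0239],0.088]
    - [[0.0093,0.023,0.05],[0,0,-0.0477],0.088]
    - [[0.0093,0.023,0.06],[0,0,-0.0716],0.088]
    - [[0.0093,0.023,0.08],[0,0,-0.0898],0.088]
    - [[0.0093,0.023,0.1],[0,0,-0.0898],0.088]

```text
time_s: 2.85
position: [0.4824, 0.1987, 0.2182]
tcp_rot: [-0.245, 0.97, -0.0, 0.0]
contact_force: [0.7, -0.2, -0.4]
grip_width: 0.0879
grasp_force: 0.0
```

step_hand:
  segments:
    - [[0,0,0.015],[0,0,0],0.06]
    - [[0,0,0.023],[0,0,0],0.04]
    - [[0,0,0.023],[0,0,0],0.04]
    - [[0,0,0.023],[0,0,0],0.04]

```text
time_s: 3.25
position: [0.4826, 0.1987, 0.1964]
tcp_rot: [-0.244, 0.97, -0.0, 0.0]
contact_force: [1.0, 1.0, -0.4]
grip_width: 0.058
grasp_force: 0.0
```

```bash
python3 - <<'E'
from h import *
st=ctrl.observe(); M=R.from_quat(st['tcp_rot']).as_matrix()
print(st['position'],np.arctan2(M[1,1],M[0,1]),M.T@(np.array([.4824,.1987,.196])-st['position']))
c='wrist'; im,d=ctrl.read_camera(c); cv2.imwrite('pics/w2.png',im[:,:,::-1])
E
```

```text
[0.48264111 0.19867067 0.19639516] 2.063362930916382 [0.00019895 0.00013998 0.00039493]
```

View pics/w2.png

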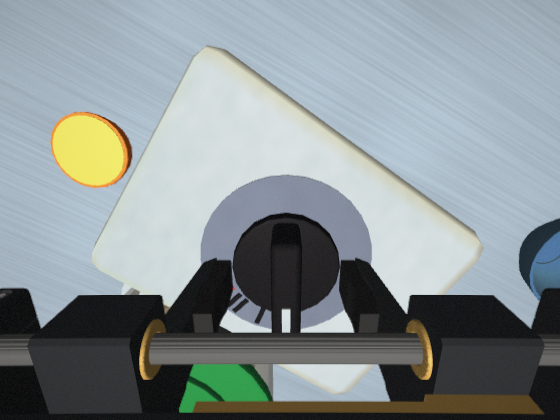

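The wing (column 286, rows 225–330) stands centred and aligned between the fingers, which are clear on both sides. I'll close firmly.

step_hand:
  segments:
    - [[0,0,0],[0,0,0],0.008]
    - [[0,0,0],[0,0,0],0.008]
    - [[0,0,0],[0,0,0],0.008]
    - [[0,0,0],[0,0,0],0.008]
    - [[0,0,0],[0,0,0],0.008]
  grip_n: 55

```text
time_s: 3.8
position: [0.4824, 0.1986, 0.1958]
tcp_rot: [-0.244, 0.97, -0.0, 0.0]
contact_force: [-0.1, -0.2, -0.7]
grip_width: 0.0142
grasp_force: 0.0
```

step_hand:
  segments:
    - [[0,0,0],[0,0,0],0.008]
    - [[0,0,0],[0,0,0],0.008]
    - [[0,0,0],[0,0,0],0.008]
    - [[0,0,0],[0,0,0],0.008]
    - [[0,0,0],[0,0,0],0.008]
  grip_n: 55

```text
time_s: 4.3
position: [0.4823, 0.1986, 0.1958]
tcp_rot: [-0.244, 0.97, 0.0, 0.0]
contact_force: [-1.3, -0.0, 1.7]
grip_width: 0.0137
grasp_force: 55.0
```

Converted, 0.5 rad / 6.2832 = 0.0796.

step_hand:
  segments:
    - [[0,0,0],[0,0,0.0159],0.008]
    - [[0,0,0],[0,0,0.0318],0.008]
    - [[0,0,0],[0,0,0.0477],0.008]
    - [[0,0,0],[0,0,0.0637],0.008]
    - [[0,0,0],[0,0,0.0796],0.008]

```text
time_s: 4.8
position: [0.4825, 0.198, 0.1958]
tcp_rot: [0.005, 1.0, -0.001, 0.0]
contact_force: [0.3, -3.0, 2.0]
grip_width: 0.0135
grasp_force: 55.0
```

step_hand:
  segments:
    - [[0,0,0],[0,0,0.0159],0.008]
    - [[0,0,0],[0,0,0.0318],0.008]
    - [[0,0,0],[0,0,0.0477],0.008]
    - [[0,0,0],[0,0,0.0637],0.008]
    - [[0,0,0],[0,0,0.0716],0.008]

```text
time_s: 5.3
position: [0.4824, 0.1975, 0.1958]
tcp_rot: [0.228, 0.974, -0.001, 0.0]
contact_force: [-0.4, -6.6, 1.9]
grip_width: 0.0135
grasp_force: 55.0
```

step_hand:
  segments:
    - [[0,0,0],[0,0,0.0127],0.008]
    - [[0,0,0],[0,0,0.0255],0.008]
    - [[0,0,0],[0,0,0.035],0.008]
    - [[0,0,0],[0,0,0.035],0.008]
    - [[0,0,0],[0,0,0.035],0.008]
  grip_n: 60

```text
time_s: 5.8
position: [0.4822, 0.1972, 0.1958]
tcp_rot: [0.332, 0.943, -0.002, 0.0]
contact_force: [-2.3, -7.9, 2.3]
grip_width: 0.0135
grasp_force: 60.0
```

```bash
python3 - <<'E'
from h import *
st=ctrl.observe(); M=R.from_quat(st['tcp_rot']).as_matrix()
print(st['position'],'turned',2.063-np.arctan2(M[1,1],M[0,1]),st['wrist_torque'],st['contact_force'],st['grasp_force'])
c='wrist'; im,d=ctrl.read_camera(c); cv2.imwrite('pics/w3.png',im[:,:,::-1])
px=np.argwhere(d>0); w=world(c,px,d,st)
near=np.hypot(w[:,0]-.4824,w[:,1]-.1987)<.032
b=im[px[:,0],px[:,1]].max(1)
t=w[near&(w[:,2]>.214)&(w[:,2]<.224)]
print(len(t),cv2.minAreaRect((t[:,:2]*1000).astype(np.float32)) if len(t)>5 else '')
E
```

```text
[0.4822469  0.19723121 0.19577696] turned 1.1691608213632074 [-1.19408044  0.16168258  0.24556416] [-2.31622309 -7.85721624  2.32575777] 60.00096268951893
3697 ((478.3293762207031, 200.88790893554688), (39.918785095214844, 42.909751892089844), 9.980134010314941)
```

View pics/w3.png

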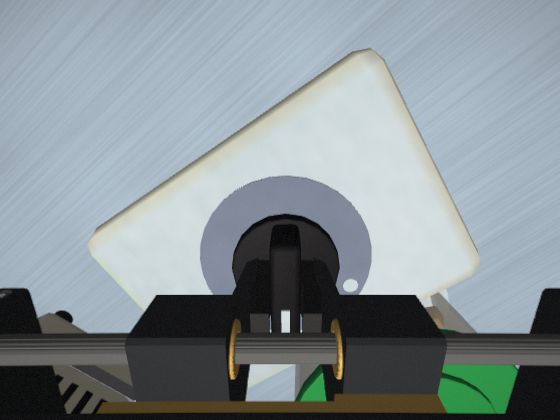

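The wing is still in line with the fingers (column 286) after a 1.17 rad turn, so it hasn't slipped. I'll add a little margin, then hold it and check for creep.

Converted, 0.025 rad / 6.2832 = 0.004.

step_hand:
  segments:
    - [[0,0,0],[0,0,0.004],0.008]
    - [[0,0,0],[0,0,0.004],0.008]
    - [[0,0,0],[0,0,0.004],0.008]
    - [[0,0,0],[0,0,0.004],0.008]
    - [[0,0,0],[0,0,0.004],0.008]
  grip_n: 60

```text
time_s: 6.35
position: [0.4822, 0.1972, 0.1958]
tcp_rot: [0.344, 0.939, -0.002, 0.0]
contact_force: [-1.9, -7.6, 1.3]
grip_width: 0.0136
grasp_force: 60.0
```

step_hand:
  segments:
    - [[0,0,0],[0,0,0],0.008]
    - [[0,0,0],[0,0,0],0.008]
    - [[0,0,0],[0,0,0],0.008]
    - [[0,0,0],[0,0,0],0.008]
    - [[0,0,0],[0,0,0],0.008]
  quiet: true

```text
ok
```

```bash
python3 - <<'E'
from h import *
st=ctrl.observe(); M=R.from_quat(st['tcp_rot']).as_matrix()
im,d=ctrl.read_camera('wrist')
im0=cv2.imread('pics/w3.png')[:,:,::-1]; im2=cv2.imread('pics/w2.png')[:,:,::-1]
# white pointer line: bright pixel columns between the fingers
for i in (im2,im0,im):
    p=np.argwhere(i[308:330,272:302].min(2)>150); print('pointer col',p[:,1].mean()+272)
print('turned',2.063-np.arctan2(M[1,1],M[0,1]),st['wrist_torque'],st['grasp_force'],st['time_s'])
E
```

```text
pointer col 285.6823529411765
pointer col 285.1707317073171
pointer col 285.22222222222223
turned 1.1940388882703887 [-1.21320076  0.15404607  0.17236925] 60.000786669552326 6.85
```

```bash
python3 -c "
from rig import ctrl
print(ctrl.sign_off())"
```

```text
the job is handed in; nothing more can be done
None
```

I handed the job in at about 7 s with the gripper holding the lidded (left) processor's dial on burst, at about 1.19 rad with a 60 N grip; I never touched the open processor or the loose things, and sign-off returned no verdict.

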